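Post a slide box through a one-way swing gate

TASK

Post the slide box, lying flat and lengthwise, into the clear pass-through locker: set it on the locker's entry plate, push it from behind through the sprung swing gate and gently home against the stop at the back, then take the hand out so that both gate leaves swing shut behind it. The box goes through the gate along the plate, not over it, and the bottles and the petri dish standing about are left where they are.

Things in the scene. Friction and masses are not known exactly. Their poses are not given: they have to be found in the camera images.
- slide_box: White carton box of microscope slides, a closed block 56 mm (its x) by 82 mm (its y, the long way) by 34 mm high, 0.11 to 0.22 kg, lying flat on the bench right of the locker. Origin at the centre of its underside, z up. Either end may go first into the locker.
- locker: Fixed pass-through locker of clear panels and aluminium. Origin on the bench under the middle of the gate; its x axis points level from the open front INTO the locker, y to the left seen from the front, z up. Base plate 4 mm thick, 104 mm wide, from x = -100 mm (a little ramp leads down to the bench at x = -115 mm) to x = 150 mm. The gate stands at x = 0, the chamber behind it.
- entry (a point): Middle of the entry plate, on its top (4 mm above the bench), locker x = -60 mm; axes as the locker's. Open above. Two low guide rails, tops 15 mm above the bench, run beside it from locker x = -100 to -6 mm and converge: inner faces 79 mm apart at the front end, 64 mm at the gate; outer faces up to 90 mm apart.
- roof_edge (a point): Middle of the lower front edge of the chamber's roof, 135 mm above the bench, locker x = 34 mm; axes as the locker's. Roof (to 147 mm high) and side walls (94 mm apart inside, uprights 88 mm) run from here back to x = 152 mm; nothing is above the plate in front of it. So fingers get past the gate only with the hand leaning back, fingers pointing forward and down.
- gate (a point): Middle of the gate on top of the base plate (4 mm above the bench), locker x = 0; axes as the locker's. Gate posts, x = -6 to 2 mm, stand here, tops 51 mm above the bench, 62 mm clear between them; the two swing leaves hang just behind them.
- home (a point): Point on top of the base plate where the middle of the slide box's underside comes when the box is home, touching the back stop: locker x = 97 mm. Axes as the locker's.
- back_stop: Fixed black rubber block at the back of the chamber, 60 mm wide, 7 to 33 mm above the bench; its face toward the gate is at locker x = 138 mm. Origin is the locker's origin.
- leaf_left (a joint): Angle of the left gate leaf (rad): 0 shut, grows swinging into the locker, up to 1.65; it cannot swing outward. Slippery white plate 37 mm wide, 3 mm thick, 8 to 45 mm above the bench, upright hinge at locker x = 4.5, y = +39 mm; a weak spring (0.013 N m shut, 0.05 open) shuts it, once the box's rear is over 43 mm past the gate and nothing else is in the way.
- leaf_right (a joint): The same for the right leaf, hinged at y = -39 mm. Pushing the box into the gate takes about 4 to 8 N at first, 1 to 3 N once the leaves are open.
- bottle_amber: Brown bottle, 56 mm across, 118 mm high, standing right of the locker; origin at the centre of its underside. Leave it.
- bottle_blue_cap: White bottle with a blue cap, 54 mm across, 100 mm high, standing left of the locker's entry; origin at the centre of its underside. Leave it.
- petri_dish: Closed petri dish, 59 mm across, 13 mm high, lying at the right, beyond the slide box; origin at the centre of its underside. Leave it.
Mind the look-alikes: they are no part of the job. What is shaped like the slide_box but pink is not meant.

How it is judged:
On the way:
1. the box, flat on the plate, stands in the gate with both leaves swung wide open by it (value of joint each of leaf_left, leaf_right above 0.8 rad and x of slide_box in the frame of gate between -0.03 and 0.08 m and z of slide_box in the frame of gate below 0.006 m and angle between slide_box's own z axis and vertical below 0.15 rad), for 0.1 s.
At the end, for the whole second after the job is handed in: The slide box lies flat and still in the chamber, lengthwise within 0.25 rad, its middle no more than 9 mm short of home and within 20 mm of the centre line, and both gate leaves are shut (under 0.1 rad) (x of slide_box in the frame of home above -0.009 m and y of slide_box in the frame of home between -0.02 and 0.02 m and z of slide_box in the frame of home below 0.005 m and angle between slide_box's own z axis and vertical below 0.1 rad and angle between the y axis of slide_box and the x axis of locker, either way round below 0.25 rad and value of joint each of leaf_left, leaf_right below 0.1 rad and linear speed of slide_box below 0.01 m/s); the robot touches nothing.
It fails at once if the box is rammed into the back stop (over 30 N) (contact force between slide_box and back_stop above 30 N).
It fails at once if a bottle or the petri dish is shifted by more than 25 mm (distance of any of bottle_amber, bottle_blue_cap, petri_dish from where it was at the start of the episode above 0.025 m).
It also fails if it takes over 58 s, if anything falls off the work surface, if the arm or the gripper's body presses on something with over 40 N, if the wrist force passes 120 N, or if a joint passes its speed limit or range.

ROBOT

A 6-joint arm with a two-finger parallel gripper is mounted at the origin on a cart in front of the work surface, level with it; the furniture and walls round the work are solid. World frame = base frame: x ahead of the robot, y to its left, z up, the work surface at z = 0. Lengths are in m, angles in rad, forces in N, time in s.
With the tool pointing down it reaches from about 0.35 to 0.85 m from the base axis. Payload 8.1 kg.
Tool frame: the origin (TCP) lies between the finger pads; the fingertips stand nose_length ahead of it and the grasp point (between the pads) lies 2 mm behind it (nose_length is the distance from the TCP to the fingertips, in m); z points along the fingers, x is the direction in which the jaws open and shut, and the axes are right-handed (so a half turn about z gives the same grasp; the last joint's range is limited). The gripper opens to 93 mm and grips with 3 to 60 N. Pads are 15 mm wide; open, the fingers measure 128 mm over their backs; the gripper's body (75 mm by 188 mm) begins 65 mm behind the grasp point.
Start: joints at [1.059, 0.13, 1.488, -0, 1.523, -0.085], TCP at [0.248, 0.546, 0.236] pointing down, gripper open.
Joint ranges: [-2.96, 2.96], [-0.89, 2.26], [0.02, 2.5], [-1.34, 4.48], [0, 2.73], [-2.66, 2.66]. Speed limits (rad/s): [2.39, 2.39, 2.79, 3.14, 3.14, 3.14].

INTERFACE

Orientations are given as a rotation vector (axis times angle).
In Python, from plant import * gives the robot as it stands.
- The arm moves only by the tool carry_out, never from a script. Its argument "steps" is a list of rows, each an object with "xyz": the shift along the world's x, y, z in cm, a list of three; "rot": the turn, a rotation vector about the world's x, y, z in degrees, a list of three. In form: [{"xyz": [tx, ty, tz], "rot": [rx, ry, rz]}, ...]. A call has 1 to 10 rows; each row is the pose to reach, as a shift and turn from the pose commanded when the call began; what a row does not reach only later rows make up. A row lasts 1/10 s, in which the tool goes at most 50 mm and 8.59 degrees, less where a joint would pass 70% of its speed; a pose out of reach is approached as far as the arm can. A call with a gripper value outside its range is refused whole. "grip" is the opening, from 0 (shut) to 1 (fully open), set as the call begins (left out, the last holds). The fingers move at their own pace and stop on an object; "force" is the grip in N (left out, the last holds). Time passes only in rows, so rows that repeat a pose let the fingers close. It gives the time, the measured TCP pose, the force and the opening at its end, in the units of the state.
- read_state(): the state, without advancing time (a new reading comes with each control period).
- read_camera(name): name is "scene" or "top" or "wrist"; returns the picture (400x640x3 uint8, red, green, blue); there is no depth.
- calibration(name): a dict with "fov_y" (degrees; the focal length in pixels is half the picture's height over the tangent of half this angle, whatever the lens; pixels are square), "cx", "cy" (the principal point, pixels), "xyz" and "attitude" of the camera in the world. Camera axes: x right, y down, z forward; pixel columns grow to the right and rows downward; lengths in m; the calibration is good to about 2 mm. A picture is of the moment at which its call begins: read the wrist's pose just before it. calibration takes no time and is no camera call; for the wrist camera it gives the pose at the moment of the call.
- close_job(): hands the job in, once; it reports no verdict.
The state is a dict: "t": time; "q": joint angles; "dq": joint speeds; "joint_torque": joint torques, N m; "tool_pos": TCP position; "orientation": TCP orientation; "force": force on the tool from outside, world axes, zero at the start; "wrist_torque": the same for the moment, N m; "opening": finger opening in m.
Only numpy, scipy, OpenCV 4.12 (cv2) and the standard library are available. Lean on these libraries where they do the work, as an engineer would, in place of code of your own. Each camera call takes 0.05 s, during which the arm holds its last target.

## Working session

There is one attempt and no reset: what is moved stays moved. The work goes in short steps, Python scripts to look and compute and a tool call to move; the robot and the scene stay as the last step left them, time stands still between calls to the robot, and variables do not carry over. Pictures are saved under pics/ and viewed, and the job is handed in when it is done.

Besides the shell and the picture viewer there is one more tool, called as a command line: name --argument value ..., lists and objects as JSON in quotes. carry_out: Moves the arm, as the interface text tells. Its arguments: {"type":"object","properties":{"steps":{"type":"array","items":{"type":"object","properties":{"xyz":{"type":"array","items":{"type":"number"}},"rot":{"type":"array","items":{"type":"number"}}}}},"grip":{"type":"number"},"force":{"type":"number"}},"required":["steps"]}

```bash
mkdir -p pics; ls; python3 - <<'E'
from plant import *
import cv2
s=read_state(); print(s)
try: print(nose_length)
except Exception as e: print(e)
for n in ("scene","top","wrist"):
    print(n,calibration(n))
    cv2.imwrite(f"pics/{n}0.png",read_camera(n)[:,:,::-1])
E
```

```text
pics
{'t': 0.0, 'q': array([ 1.05857490e+00,  1.31150479e-01,  1.48928301e+00,  7.14869477e-06,
        1.52300583e+00, -8.54308840e-02]), 'dq': array([-0.0011318 ,  0.00011758,  0.00028304,  0.00053301,  0.001994  ,
        0.00106952]), 'joint_torque': array([ 2.80134926e-03, -5.59830165e+01, -4.91763282e+01,  7.69292051e-02,
        3.54318973e-02, -2.23651632e-04]), 'tool_pos': array([0.24809745, 0.54570619, 0.23459176]), 'orientation': array([ 2.64078778e+00,  1.70013310e+00, -2.56862918e-03]), 'force': array([0.07878499, 0.59518249, 0.38843167]), 'wrist_torque': array([-0.00888802, -0.06072087,  0.00919825]), 'opening': 0.09276909222210147}
0.017
scene {'fov_y': 50.32219190448041, 'cx': 311.66800393223866, 'cy': 201.59127887672685, 'xyz': array([-0.10645028, -0.75765525,  0.65393219]), 'attitude': array([-1.95298536,  0.73520518, -0.45380771])}
top {'fov_y': 46.271261370880794, 'cx': 326.4847788906421, 'cy': 197.36219268531394, 'xyz': array([0.31217527, 0.02761146, 1.5775693 ]), 'attitude': array([-2.14437001,  2.12157276, -0.19218693])}
wrist {'fov_y': 68.7073205881321, 'cx': 318.43577341415903, 'cy': 201.59188047605306, 'xyz': array([0.17382889, 0.57873821, 0.38409686]), 'attitude': array([2.42220417, 1.56178188, 0.23152361])}
```

View pics/top0.png

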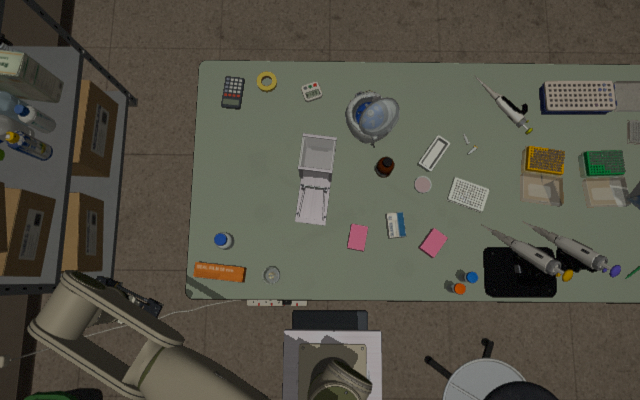

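View pics/scene0.png

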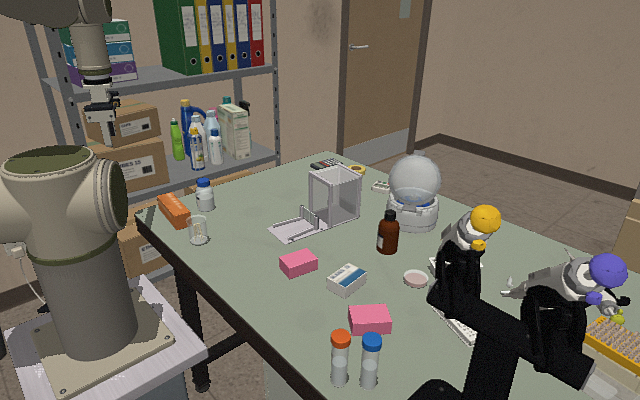

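View pics/wrist0.png

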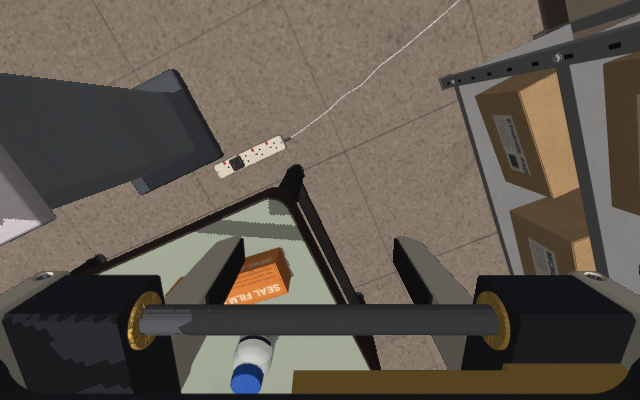

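The top view shows three box shapes: white with a blue label at (396,225), and pink ones at (358,237) and (433,242). The white one matches the slide box, so I'll enlarge it. The locker is at (315,180) with its open front facing the robot.

```bash
cat > h.py <<'E'
import numpy as np, cv2
from plant import *
from scipy.spatial.transform import Rotation as R
def cam(c):
    f=200/np.tan(np.radians(c['fov_y'])/2)
    K=np.array([[f,0,c['cx']],[0,f,c['cy']],[0,0,1]])
    return K,R.from_rotvec(c['attitude']).as_matrix(),np.array(c['xyz'])
def ray(c,uv,z):
    K,Rm,p=cam(c)
    d=Rm@np.linalg.inv(K)@np.array([uv[0],uv[1],1.0])
    return p+d*(z-p[2])/d[2]
def proj(c,P):
    K,Rm,p=cam(c)
    q=(K@(Rm.T@(np.atleast_2d(P)-p).T)).T
    return q[:,:2]/q[:,2:]
E
python3 - <<'E'
from h import *
t=cv2.imread('pics/top0.png'); s=cv2.imread('pics/scene0.png')
a=cv2.resize(t[125:255,285:455],None,fx=4.5,fy=4.5,interpolation=cv2.INTER_CUBIC); cv2.imwrite('pics/topcrop.png',a)
a=cv2.resize(s[150:330,250:430],None,fx=3.3,fy=3.3,interpolation=cv2.INTER_CUBIC); cv2.imwrite('pics/scenecrop.png',a)
E
```

```text
(no output)
```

View pics/topcrop.png

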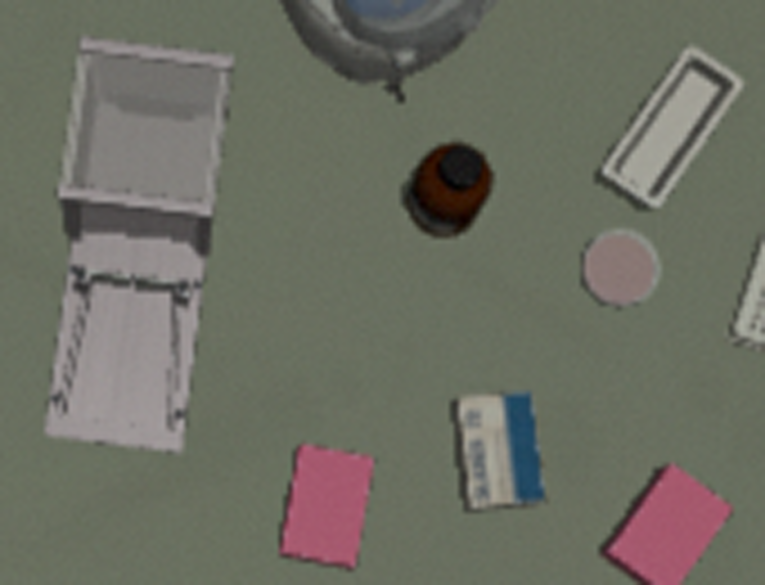

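View pics/scenecrop.png

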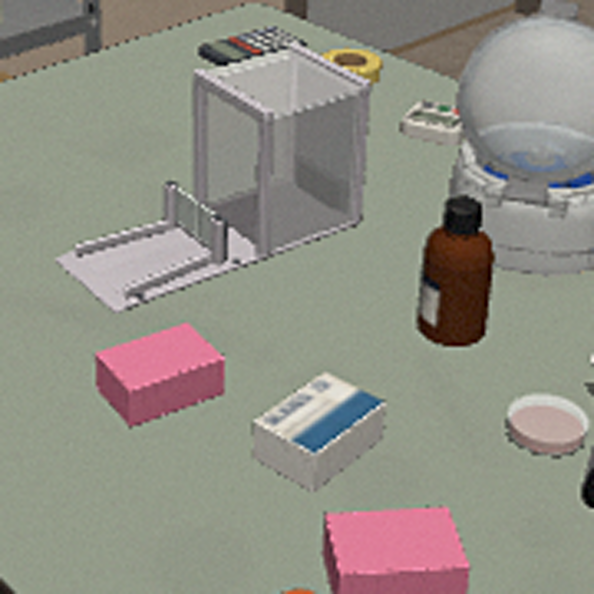

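The enlarged crop confirms it: the white carton with the blue label at top (396,225) and scene (347,280) is the slide box, and the two pink blocks are decoys. Next, coarse poses.

```bash
python3 - <<'E'
from h import *
c=calibration('top'); sc=calibration('scene')
T=lambda p:np.array(p)/4.5+np.array([285,125])-0.4
S=lambda p:np.array(p)/3.3+np.array([250,150])-0.4
print('box top')
for p in [(457,400),(530,394),(545,498),(470,510)]: print(ray(c,T(p),.034).round(4))
print('box scene')
for p in [(328,373),(385,402),(316,456),(253,424)]: print(ray(sc,S(p),.034).round(4))
print('locker ramp, z0')
for p in [(47,433),(183,450)]: print(ray(c,T(p),.0).round(4))
for p in [(57,260),(118,309)]: print(ray(sc,S(p),.0).round(4))
print('roof')
for p in [(62,188),(213,212),(232,62),(80,40)]: print(ray(c,T(p),.147).round(4))
for p in [(197,70),(269,114),(370,84),(295,50)]: print('s',ray(sc,S(p),.147).round(4))
print('posts tops .051')
for p in [(80,279),(184,295)]: print(ray(c,T(p),.051).round(4))
for p in [(171,185),(220,218)]: print('s',ray(sc,S(p),.051).round(4))
print('amber cap', ray(c,T((462,165)),.118), ray(sc,S((463,212)),.118),'petri',ray(c,T((620,267)),.013),'blue',ray(c,(223,240),.1))
print('pink',[ray(c,T(p),.034).round(3) for p in [(327,505),(667,525)]])
E
```

```text
box top
[ 0.5313 -0.1791  0.034 ]
[ 0.5364 -0.2333  0.034 ]
[ 0.4594 -0.2429  0.034 ]
[ 0.45   -0.1877  0.034 ]
box scene
[ 0.5335 -0.1803  0.034 ]
[ 0.5392 -0.232   0.034 ]
[ 0.4581 -0.2418  0.034 ]
[ 0.4496 -0.188   0.034 ]
locker ramp, z0
[0.5076 0.1258 0.    ]
[0.4959 0.0232 0.    ]
[0.5085 0.1283 0.    ]
[0.5005 0.0307 0.    ]
roof
[0.6615 0.1099 0.147 ]
[0.6455 0.0045 0.147 ]
[ 0.7542 -0.0081  0.147 ]
[0.769  0.0994 0.147 ]
s [0.659  0.1118 0.147 ]
s [0.6443 0.0033 0.147 ]
s [ 0.7545 -0.0103  0.147 ]
s [0.7585 0.0874 0.147 ]
posts tops .051
[0.616  0.1007 0.051 ]
[0.6049 0.0238 0.051 ]
s [0.6155 0.0972 0.051 ]
s [0.6087 0.0235 0.051 ]
amber cap [ 0.68877299 -0.17348118  0.118     ] [ 0.67889192 -0.17987663  0.118     ] petri [ 0.6375744  -0.30699035  0.013     ] blue [0.43197729 0.3450712  0.1       ]
pink [array([ 0.453, -0.083,  0.034]), array([ 0.441, -0.332,  0.034])]
```

carry_out --steps '[{"xyz":[25,-46,2],"rot":[0,0,16]},{"xyz":[25,-46,2],"rot":[0,0,16]},{"xyz":[25,-46,2],"rot":[0,0,16]},{"xyz":[25,-46,2],"rot":[0,0,16]},{"xyz":[25,-46,2],"rot":[0,0,16]},{"xyz":[25,-46,2],"rot":[0,0,16]},{"xyz":[25,-46,2],"rot":[0,0,16]},{"xyz":[25,-46,2],"rot":[0,0,16]},{"xyz":[25,-46,2],"rot":[0,0,16]},{"xyz":[25,-46,2],"rot":[0,0,16]}]'

```text
t: 1.15
tool_pos: [0.487, 0.106, 0.2547]
orientation: [2.379, 2.052, 0.0]
force: [-0.2, 0.6, 0.6]
opening: 0.093
```

carry_out --steps '[{"xyz":[0,0,0],"rot":[0,0,0]},{"xyz":[0,0,0],"rot":[0,0,0]},{"xyz":[0,0,0],"rot":[0,0,0]},{"xyz":[0,0,0],"rot":[0,0,0]}]'

```text
t: 1.55
tool_pos: [0.4859, 0.1094, 0.2545]
orientation: [-2.377, -2.054, 0.0]
force: [-0.1, 0.2, 0.3]
opening: 0.0927
```

```bash
python3 - <<'E'
from h import *
s=read_state(); print(s['t'],s['tool_pos'],R.from_rotvec(s['orientation']).as_matrix().round(3).tolist(),s['q'])
c=calibration('wrist'); im=read_camera('wrist')
cv2.imwrite('pics/w1.png',im[:,:,::-1]); np.save('w1.npy',c,allow_pickle=True)
E
```

```text
1.55 [0.48585087 0.10943485 0.25454516] [[0.145, 0.989, -0.0], [0.989, -0.145, 0.0], [0.0, -0.0, -1.0]] [ 1.18340134e-01 -1.55536480e-01  1.73743913e+00  2.99367789e-04
  1.56005415e+00 -1.30709909e+00]
```

View pics/w1.png

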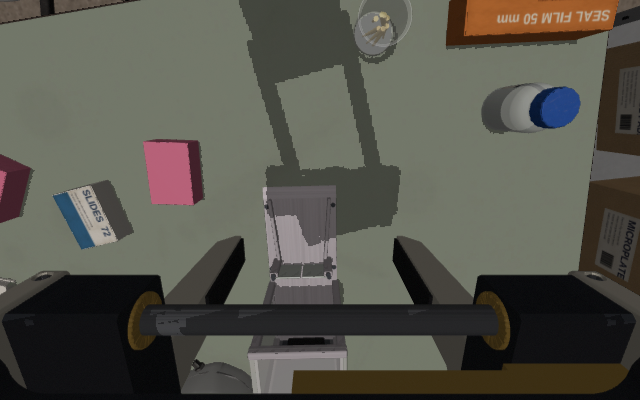

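The wrist view shows the slide box at (90,215), the locker entry at (300,230), the posts at (270,272) and (333,275), and the roof's front edge at row 350. I'll enlarge it to measure.

```bash
python3 - <<'E'
from h import *
t=cv2.imread('pics/w1.png')
cv2.imwrite('pics/w1a.png',cv2.resize(t[175:295,235:375],None,fx=5,fy=5,interpolation=cv2.INTER_CUBIC))
cv2.imwrite('pics/w1b.png',cv2.resize(t[170:260,40:140],None,fx=6,fy=6,interpolation=cv2.INTER_CUBIC))
E
```

```text
(no output)
```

View pics/w1a.png

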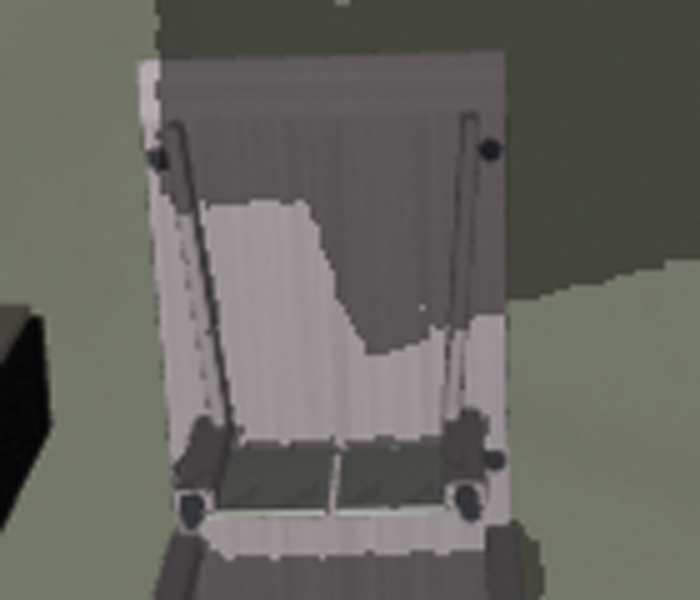

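View pics/w1b.png

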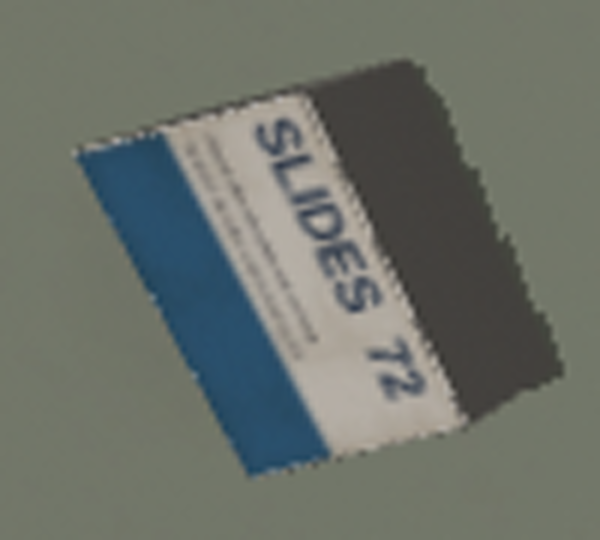

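```bash
python3 - <<'E'
from h import *
c=np.load('w1.npy',allow_pickle=True).item()
A=lambda p:(np.array(p)+.5)/5+np.array([235,175])-.5
B=lambda p:(np.array(p)+.5)/6+np.array([40,170])-.5
for n,p,z in [('rampR',(140,60),0),('rampL',(505,53),0),('seam bot',(336,447),.008),('seam top',(332,510),.045),
  ('railR out?',(166,124),.015),('railR in',(187,122),.015),('railL in',(462,117),.015),('railL out',(477,117),.015),
  ('gate rail R in',(230,425),.015),('gate rail L in',(445,415),.015),('postR in top front',(214,490),.051),('postL in top front',(448,485),.051),('postR out',(176,490),.051),('postL out',(486,483),.051)]:
    print(n,ray(c,A(p),z).round(4))
for p in [(75,152),(303,95),(463,430),(248,475)]: print('box',ray(c,B(p),.034).round(4))
E
python3 - <<'E'
import cv2
t=cv2.imread('pics/w1.png')
cv2.imwrite('pics/w1c.png',cv2.resize(t[270:400,235:365],None,fx=4.5,fy=4.5,interpolation=cv2.INTER_CUBIC))
E
```

```text
rampR [0.4938 0.0271 0.    ]
rampL [0.5067 0.1301 0.    ]
seam bot [0.619  0.0637 0.008 ]
seam top [0.6182 0.0647 0.045 ]
railR out? [0.5095 0.0341 0.015 ]
railR in [0.5097 0.04   0.015 ]
railL in [0.5193 0.1156 0.015 ]
railL out [0.5199 0.1197 0.015 ]
gate rail R in [0.6035 0.0348 0.015 ]
gate rail L in [0.6094 0.0982 0.015 ]
postR in top front [0.6039 0.0348 0.051 ]
postL in top front [0.6115 0.0981 0.051 ]
postR out [0.6024 0.0246 0.051 ]
postL out [0.6124 0.1084 0.051 ]
box [ 0.4576 -0.2407  0.034 ]
box [ 0.4525 -0.1866  0.034 ]
box [ 0.5336 -0.1795  0.034 ]
box [ 0.5373 -0.2327  0.034 ]
```

View pics/w1c.png

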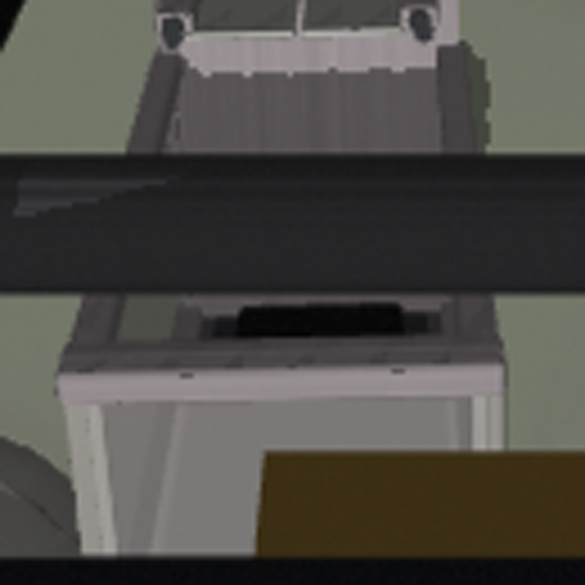

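carry_out --steps '[{"xyz":[0.9,-31.9,-10],"rot":[0,0,14.1]},{"xyz":[0.9,-31.9,-10],"rot":[0,0,14.1]},{"xyz":[0.9,-31.9,-10],"rot":[0,0,14.1]},{"xyz":[0.9,-31.9,-10],"rot":[0,0,14.1]},{"xyz":[0.9,-31.9,-10],"rot":[0,0,14.1]},{"xyz":[0.9,-31.9,-10],"rot":[0,0,14.1]},{"xyz":[0.9,-31.9,-10],"rot":[0,0,14.1]},{"xyz":[0.9,-31.9,-10],"rot":[0,0,14.1]},{"xyz":[0.9,-31.9,-10],"rot":[0,0,14.1]},{"xyz":[0.9,-31.9,-10],"rot":[0,0,14.1]}]' --grip 0.85

```text
t: 2.6
tool_pos: [0.496, -0.2095, 0.1551]
orientation: [2.107, 2.33, 0.001]
force: [0.7, -1.2, -0.5]
opening: 0.0793
```

```bash
python3 - <<'E'
from h import *
s=read_state(); print(s['t'],s['tool_pos'],R.from_rotvec(s['orientation']).as_matrix().round(3).tolist(),s['q'],s['opening'])
c=calibration('wrist'); im=read_camera('wrist')
cv2.imwrite('pics/w2.png',im[:,:,::-1]); np.save('w2.npy',c,allow_pickle=True)
E
```

```text
2.6 [ 0.49599831 -0.20952513  0.15509212] [[-0.1, 0.995, 0.0], [0.995, 0.1, 0.0], [0.0, 0.001, -1.0]] [-4.95234385e-01  1.66714558e-02  1.75654774e+00  4.67223112e-04
  1.36806199e+00 -2.16631619e+00] 0.07927332478852822
```

View pics/w2.png

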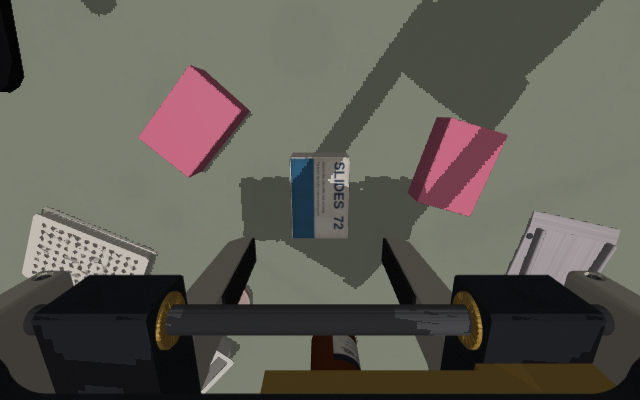

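The box is centred between the fingers in the wrist view (columns 291 to 348, fingers at about 250 and 388) and lines up with them. Descending.

carry_out --steps '[{"xyz":[0,0,-4],"rot":[0,0,0]},{"xyz":[0,0,-8],"rot":[0,0,0]},{"xyz":[0,0,-10.5],"rot":[0,0,0]},{"xyz":[0,0,-11.7],"rot":[0,0,0]},{"xyz":[0,0,-12.2],"rot":[0,0,0]},{"xyz":[0,0,-12.2],"rot":[0,0,0]}]'

```text
t: 3.25
tool_pos: [0.4962, -0.2106, 0.0334]
orientation: [2.108, 2.329, 0.0]
force: [-0.9, 0.0, 0.3]
opening: 0.0792
```

carry_out --steps '[{"xyz":[0,0,0],"rot":[0,0,0]},{"xyz":[0,0,0],"rot":[0,0,0]},{"xyz":[0,0,0],"rot":[0,0,0]},{"xyz":[0,0,0],"rot":[0,0,0]},{"xyz":[0,0,0],"rot":[0,0,0]},{"xyz":[0,0,0],"rot":[0,0,0]}]' --grip 0.5 --force 15

```text
t: 3.85
tool_pos: [0.4962, -0.2111, 0.0337]
orientation: [2.109, 2.327, 0.001]
force: [-1.1, 3.3, 6.9]
opening: 0.0557
```

```bash
python3 - <<'E'
from h import *
s=read_state(); print(s['t'],s['tool_pos'],R.from_rotvec(s['orientation']).as_matrix().round(3).tolist(),s['force'],s['opening'])
E
```

```text
3.85 [ 0.49615327 -0.21106851  0.03370592] [[-0.098, 0.995, 0.001], [0.995, 0.098, -0.0], [-0.0, 0.001, -1.0]] [-1.14020761  3.26754443  6.89373216] 0.055726680898188975
```

carry_out --steps '[{"xyz":[0,0,2],"rot":[0,0,0]},{"xyz":[0,0,5],"rot":[0,0,0]},{"xyz":[0,0,9],"rot":[0,0,0]},{"xyz":[1,4,10],"rot":[0,0,-2]},{"xyz":[2,8,10],"rot":[0,0,-4]},{"xyz":[3,12,10],"rot":[0,0,-6]},{"xyz":[4,16,10],"rot":[0,0,-8]},{"xyz":[5,20,10],"rot":[0,0,-10]},{"xyz":[5.7,24,10],"rot":[0,0,-12]},{"xyz":[5.7,27,10],"rot":[0,0,-12.7]}]' --grip 0.5 --force 25

```text
t: 4.85
tool_pos: [0.5527, 0.0612, 0.1325]
orientation: [-2.354, -2.08, -0.0]
force: [0.2, 0.4, -2.4]
opening: 0.0554
```

carry_out --steps '[{"xyz":[0,1.4,0],"rot":[0,0,0]},{"xyz":[0,1.4,0],"rot":[0,0,0]},{"xyz":[0,1.4,0],"rot":[0,0,0]},{"xyz":[0,1.4,0],"rot":[0,0,0]}]'

```text
t: 5.25
tool_pos: [0.5525, 0.0717, 0.1326]
orientation: [2.355, 2.079, -0.001]
force: [0.2, 0.4, -1.1]
opening: 0.0558
```

```bash
python3 - <<'E'
from h import *
s=read_state(); print(s['t'],s['tool_pos'],R.from_rotvec(s['orientation']).as_matrix().round(3).tolist(),s['force'],s['opening'])
c=calibration('wrist'); im=read_camera('wrist')
cv2.imwrite('pics/w3.png',im[:,:,::-1]); np.save('w3.npy',c,allow_pickle=True)
cv2.imwrite('pics/s3.png',read_camera('scene')[:,:,::-1])
E
```

```text
5.25 [0.55247353 0.07166663 0.13257777] [[0.124, 0.992, -0.0], [0.992, -0.124, -0.001], [-0.001, -0.0, -1.0]] [ 0.18188275  0.3629679  -1.0825608 ] 0.05581965346635195
```

View pics/w3.png

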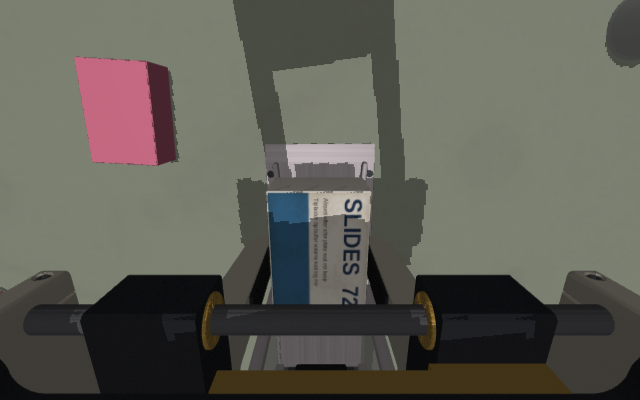

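View pics/s3.png

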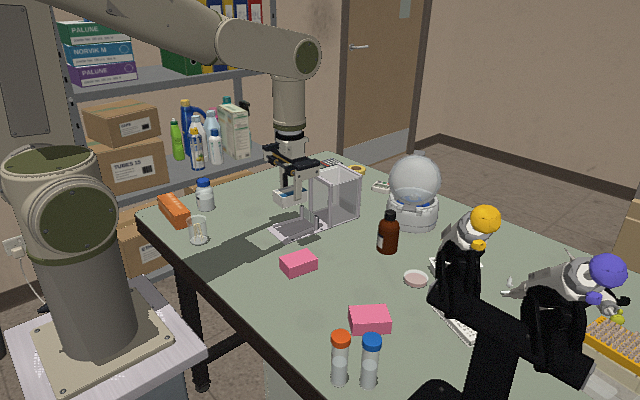

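The box is in hand, level and aligned with the plate. In the wrist view the ramp corners are (265,144) and (374,144) and the box's rear edge is at row 191. I'll re-check the centre line from this closer view.

```bash
python3 - <<'E'
from h import *
c=np.load('w3.npy',allow_pickle=True).item()
t=cv2.imread('pics/w3.png')
cv2.imwrite('pics/w3a.png',cv2.resize(t[135:255,250:390],None,fx=5.5,fy=5,interpolation=cv2.INTER_CUBIC))
a=ray(c,(265,144),0);b=ray(c,(374,144),0);print(a,b,(a+b)/2,np.hypot(*(a-b)[:2]),np.degrees(np.arctan2(-(b-a)[0],(b-a)[1])))
zt=.1326-.0334+.034
for p in [(268,192),(370,192)]: print(ray(c,p,zt))
E
```

```text
[0.49392922 0.02662076 0.        ] [0.50663955 0.12944382 0.        ] [0.50028438 0.07803229 0.        ] 0.10360566329527617 -7.046787008390406
[0.50803602 0.04937021 0.1332    ]
[0.51461886 0.10265962 0.1332    ]
```

View pics/w3a.png

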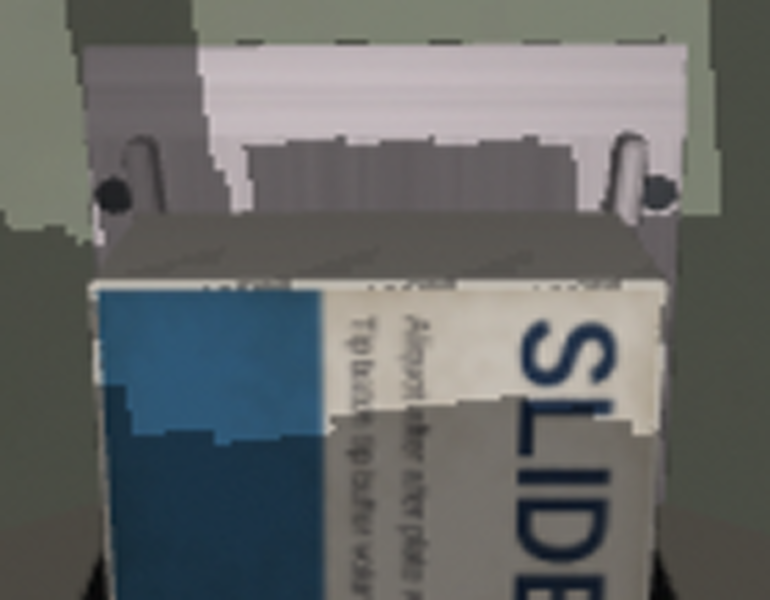

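The re-check agrees: ramp centre (0.500, 0.078), yaw -7.05°, with the box on the centre line at locker x about -62 mm. Lowering.

carry_out --steps '[{"xyz":[0,0,-4],"rot":[0,0,0]},{"xyz":[0,0,-7],"rot":[0,0,0]},{"xyz":[0,0,-8.5],"rot":[0,0,0]},{"xyz":[0,0,-9],"rot":[0,0,0]},{"xyz":[0,0,-9.2],"rot":[0,0,0]},{"xyz":[0,0,-9.35],"rot":[0,0,0]},{"xyz":[0,0,-9.45],"rot":[0,0,0]},{"xyz":[0,0,-9.45],"rot":[0,0,0]},{"xyz":[0,0,-9.45],"rot":[0,0,0]}]'

```text
t: 6.25
tool_pos: [0.553, 0.0731, 0.0389]
orientation: [2.353, 2.08, 0.001]
force: [0.2, 0.1, -2.3]
opening: 0.0557
```

```bash
python3 - <<'E'
from h import *
s=read_state(); print(s['t'],s['tool_pos'],s['force'],s['opening'])
cv2.imwrite('pics/w4.png',read_camera('wrist')[100:,150:500,::-1])
cv2.imwrite('pics/s4.png',cv2.resize(read_camera('scene')[130:260,230:390,::-1],None,fx=4,fy=4))
E
```

```text
6.25 [0.55300513 0.07306869 0.03893146] [ 0.15582411  0.12061946 -2.34824357] 0.05569513278067083
```

View pics/s4.png

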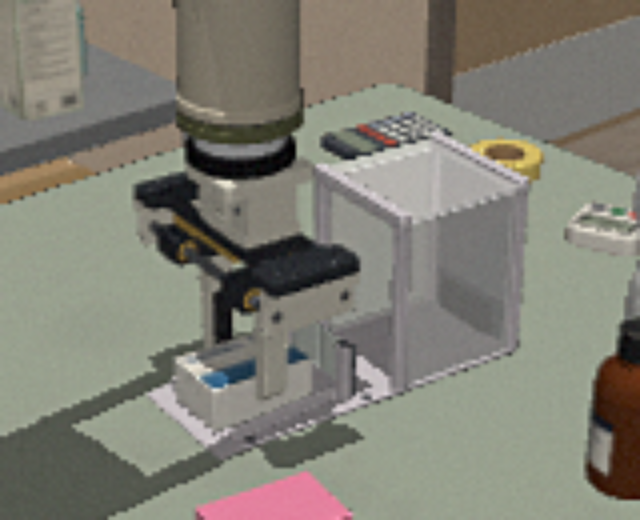

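View pics/w4.png

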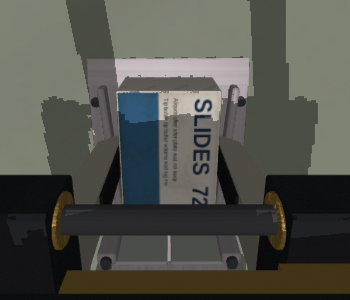

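carry_out --steps '[{"xyz":[0,-0.1,-0.1],"rot":[0,0,0]},{"xyz":[0,-0.1,-0.15],"rot":[0,0,0]},{"xyz":[0,-0.1,-0.2],"rot":[0,0,0]},{"xyz":[0,-0.1,-0.2],"rot":[0,0,0]}]'

```text
t: 6.75
tool_pos: [0.5529, 0.0723, 0.0377]
orientation: [2.354, 2.081, 0.001]
force: [-5.6, 1.7, 11.3]
opening: 0.0562
```

Contact with the plate (11 N). Releasing, then rising straight up.

carry_out --steps '[{"xyz":[0,0,0],"rot":[0,0,0]},{"xyz":[0,0,0],"rot":[0,0,0]},{"xyz":[0,0,0],"rot":[0,0,0]},{"xyz":[0,0,1],"rot":[0,0,0]},{"xyz":[0,0,3],"rot":[0,0,0]},{"xyz":[0,0,6],"rot":[0,0,0]},{"xyz":[-3,0.4,9],"rot":[0,0,0]},{"xyz":[-6,0.7,11],"rot":[0,0,0]},{"xyz":[-9,1.1,11],"rot":[0,0,0]}]' --grip 0.75

```text
t: 7.65
tool_pos: [0.4639, 0.0832, 0.1505]
orientation: [2.351, 2.078, 0.008]
force: [-0.1, -0.6, 0.8]
opening: 0.0701
```

```bash
python3 - <<'E'
from h import *
s=read_state(); print(s['t'],s['tool_pos'],s['force'],s['opening'],s['q'])
c=calibration('wrist'); np.save('w5.npy',c,allow_pickle=True)
cv2.imwrite('pics/w5.png',read_camera('wrist')[:,:,::-1])
E
```

```text
7.65 [0.46394477 0.08316516 0.15046202] [-0.07651581 -0.62952834  0.81792432] 0.07013177274911424 [ 6.85530643e-02 -1.73611315e-01  1.94520786e+00 -2.86594691e-05
  1.36357099e+00 -1.37886498e+00]
```

View pics/w5.png

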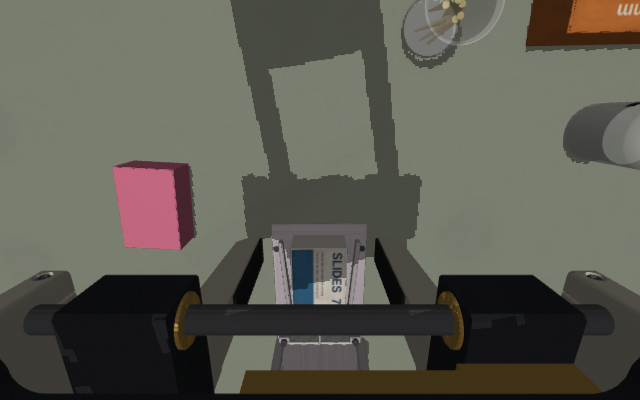

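The box sits straight between the rails in the wrist view (columns 291 to 347, seam at column 320). Next I'll shut the fingers and lean the hand back 45° behind the box.

carry_out --steps '[{"xyz":[0,0,0],"rot":[-1,-8,0]},{"xyz":[0,0,0],"rot":[-2,-16,0]},{"xyz":[0,0,0],"rot":[-3,-24,0]},{"xyz":[0,0,-1],"rot":[-4,-32,0]},{"xyz":[0,0,-2],"rot":[-5,-40,0]},{"xyz":[0,0,-3],"rot":[-5.5,-44.6,0]},{"xyz":[0,0,-3],"rot":[-5.5,-44.6,0]},{"xyz":[0,0,-3],"rot":[-5.5,-44.6,0]}]' --grip 0

```text
t: 8.5
tool_pos: [0.5026, 0.1061, 0.1269]
orientation: [1.877, 1.644, 0.619]
force: [-0.1, -1.1, -1.2]
opening: 0.0104
```

```bash
cat > st.py <<'E'
from h import *
s=read_state(); G=np.array([.614,.065,0]); a=np.radians(-7.05); X=np.array([np.cos(a),np.sin(a),0]);Y=np.array([-np.sin(a),np.cos(a),0])
M=R.from_rotvec(s['orientation']).as_matrix(); p=s['tool_pos']; tip=p+.017*M[:,2]
f=lambda v:np.array([(v-G)@X,(v-G)@Y,v[2]]).round(4)
print('t',round(s['t'],2),'tcp',p.round(4),'locker tcp',f(p),'tip',f(tip),'lean',np.degrees(np.arccos(-M[2,2])).round(1),'zdir yaw',np.degrees(np.arctan2(M[1,2],M[0,2])).round(1),'xtool',M[:,0].round(3))
print('q',s['q'].round(3),'F',s['force'].round(1),'open',round(s['opening'],4))
E
python3 st.py
```

```text
t 8.5 tcp [0.5026 0.1061 0.1269] locker tcp [-0.1156  0.0271  0.1269] tip [-0.1041  0.0266  0.1144] lean 42.7 zdir yaw -9.4 xtool [ 0.14   0.99  -0.022]
q [ 0.338 -0.616  2.497 -0.563  0.659 -0.756] F [-0.1 -1.1 -1.2] open 0.0104
```

Joint 3 hits its limit (2.5) when leaning 45° this far back. I'll start pushing with a small lean and increase it as the hand moves forward. First a script to work out the relative moves.

```bash
cat > mv.py <<'E'
import sys
exec(open('st.py').read())
def rel(tx,ty,tz,lean,start=None):
    # desired tip (locker, m) and lean -> shift cm, rotvec deg relative to measured
    l=np.radians(lean); z=np.sin(l)*X+np.array([0,0,-np.cos(l)])
    Mx=np.stack([Y,np.cross(z,Y),z],1)
    P=G+tx*X+ty*Y+np.array([0,0,tz])-.017*z
    p0,M0=(p,M) if start is None else start
    return ((P-p0)*100).round(2).tolist(), np.degrees(R.from_matrix(Mx@M0.T).as_rotvec()).round(1).tolist(), (P,Mx)
E
python3 - <<'E'
exec(open('mv.py').read())
print(rel(-.127,0,.09,15)[:2]); print(rel(-.127,0,.018,15)[:2])
E
```

```text
t 8.5 tcp [0.5026 0.1061 0.1269] locker tcp [-0.1156  0.0271  0.1269] tip [-0.1041  0.0266  0.1144] lean 42.7 zdir yaw -9.4 xtool [ 0.14   0.99  -0.022]
q [ 0.338 -0.616  2.497 -0.563  0.659 -0.756] F [-0.1 -1.1 -1.2] open 0.0104
([-1.9, -2.5, -2.05], [4.9, 27.3, 0.7])
([-1.9, -2.5, -9.25], [4.9, 27.3, 0.7])
```

carry_out --steps '[{"xyz":[0,0,0],"rot":[1.2,7,0.2]},{"xyz":[0,-1,0],"rot":[2.5,14,0.4]},{"xyz":[-1,-2,-1],"rot":[3.7,21,0.6]},{"xyz":[-1.9,-2.5,-2],"rot":[4.9,27.3,0.7]},{"xyz":[-1.9,-2.5,-2],"rot":[4.9,27.3,0.7]},{"xyz":[-1.9,-2.5,-2],"rot":[4.9,27.3,0.7]}]' --grip 0

```text
t: 9.1
tool_pos: [0.4848, 0.0804, 0.1078]
orientation: [2.2, 1.937, 0.262]
force: [-0.1, 0.2, -0.6]
opening: 0.0006
```

```bash
python3 - <<'E'
exec(open('mv.py').read())
print(rel(-.127,0,.018,15)[:2])
E
```

```text
t 9.1 tcp [0.4848 0.0804 0.1078] locker tcp [-0.1301 -0.0006  0.1078] tip [-0.1256 -0.0006  0.0913] lean 15.3 zdir yaw -6.8 xtool [0.126 0.992 0.002]
q [ 0.103 -0.321  2.173 -0.068  1.03  -1.314] F [-0.1  0.2 -0.6] open 0.0006
([-0.12, 0.08, -7.33], [-0.1, 0.3, 0.2])
```

carry_out --steps '[{"xyz":[-0.1,0.1,-3],"rot":[0,0,0]},{"xyz":[-0.1,0.1,-5],"rot":[0,0,0]},{"xyz":[-0.1,0.1,-6.5],"rot":[0,0,0]},{"xyz":[-0.1,0.1,-7.2],"rot":[0,0,0]},{"xyz":[-0.1,0.1,-7.2],"rot":[0,0,0]}]'

```text
t: 9.6
tool_pos: [0.4823, 0.0824, 0.0349]
orientation: [2.199, 1.941, 0.26]
force: [-0.2, 0.6, 0.1]
opening: 0.0006
```

```bash
python3 - <<'E'
exec(open('mv.py').read())
st=None
for tx,l in [(-.115,15),(-.10,15),(-.08,15),(-.06,15)]:
    print(tx,rel(tx,0,.018,l)[:2])
E
```

```text
t 9.6 tcp [0.4823 0.0824 0.0349] locker tcp [-0.1328  0.0011  0.0349] tip [-0.1284  0.0011  0.0185] lean 15.2 zdir yaw -6.9 xtool [0.124 0.992 0.001]
q [ 0.108 -0.204  2.226 -0.078  0.863 -1.295] F [-0.2  0.6  0.1] open 0.0006
-0.115 ([1.32, -0.27, -0.05], [-0.0, 0.2, 0.1])
-0.1 ([2.81, -0.45, -0.05], [-0.0, 0.2, 0.1])
-0.08 ([4.79, -0.7, -0.05], [-0.0, 0.2, 0.1])
-0.06 ([6.78, -0.95, -0.05], [-0.0, 0.2, 0.1])
```

carry_out --steps '[{"xyz":[0.7,-0.2,0],"rot":[0,0,0]},{"xyz":[1.4,-0.3,0],"rot":[0,0,0]},{"xyz":[1.9,-0.35,0],"rot":[0,0,0]},{"xyz":[2.4,-0.4,0],"rot":[0,0,0]},{"xyz":[2.9,-0.45,0],"rot":[0,0,0]},{"xyz":[3.4,-0.5,0],"rot":[0,0,0]},{"xyz":[3.9,-0.6,0],"rot":[0,0,0]},{"xyz":[3.9,-0.6,0],"rot":[0,0,0]}]'

```text
t: 10.4
tool_pos: [0.5232, 0.0758, 0.0357]
orientation: [2.2, 1.939, 0.261]
force: [-0.3, 0.3, 0.4]
opening: 0.0004
```

```bash
python3 - <<'E'
exec(open('mv.py').read())
cv2.imwrite('pics/w6.png',read_camera('wrist')[:,:,::-1])
cv2.imwrite('pics/s6.png',cv2.resize(read_camera('scene')[130:260,230:390,::-1],None,fx=4,fy=4))
for tx,l in [(-.08,20),(-.06,25),(-.04,30),(-.02,35)]:
    print(tx,rel(tx,0,.018,l)[:2])
E
```

```text
t 10.4 tcp [0.5232 0.0758 0.0357] locker tcp [-0.0915 -0.0004  0.0357] tip [-0.087  -0.0004  0.0193] lean 15.2 zdir yaw -6.9 xtool [0.125 0.992 0.001]
q [ 0.083 -0.089  2.122 -0.071  0.849 -1.322] F [-0.3  0.3  0.4] open 0.0004
-0.08 ([0.57, -0.03, -0.17], [-0.7, -4.7, 0.1])
-0.06 ([2.42, -0.25, -0.23], [-1.3, -9.7, 0.1])
-0.04 ([4.27, -0.48, -0.3], [-1.9, -14.7, 0.1])
-0.02 ([6.13, -0.71, -0.38], [-2.5, -19.6, 0.1])
```

View pics/w6.png

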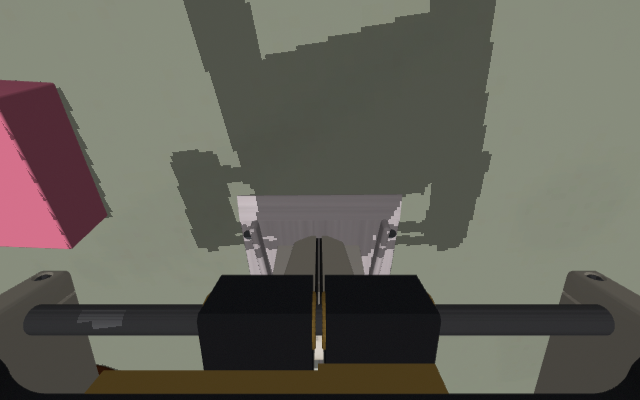

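View pics/s6.png

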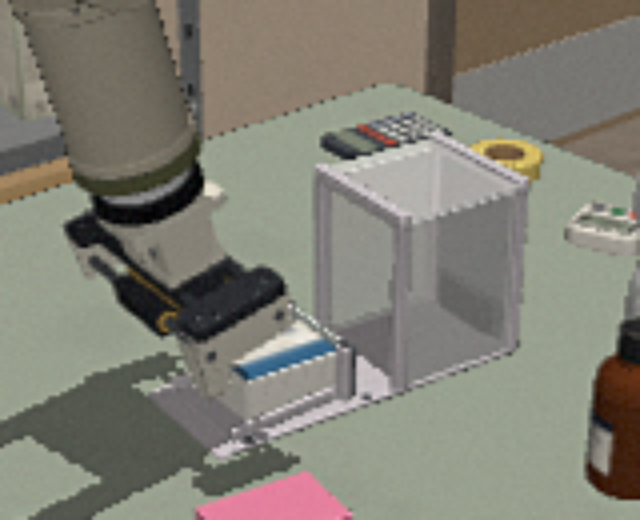

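The box is straight in the rails with its nose at the gate posts (scene crop (340,370)). I'll push on while leaning further.

carry_out --steps '[{"xyz":[0.3,0,-0.1],"rot":[-0.4,-2.5,0]},{"xyz":[0.7,-0.05,-0.2],"rot":[-0.7,-5,0]},{"xyz":[1.2,-0.1,-0.25],"rot":[-1,-7,0]},{"xyz":[1.7,-0.15,-0.25],"rot":[-1.2,-9,0]},{"xyz":[2.2,-0.2,-0.25],"rot":[-1.3,-10,0]},{"xyz":[2.7,-0.25,-0.25],"rot":[-1.4,-11,0]},{"xyz":[3.2,-0.35,-0.3],"rot":[-1.6,-12,0]},{"xyz":[3.7,-0.4,-0.3],"rot":[-1.7,-13,0]},{"xyz":[4.2,-0.48,-0.3],"rot":[-1.9,-14.7,0]}]'

```text
t: 11.4
tool_pos: [0.5656, 0.0711, 0.0332]
orientation: [2.03, 1.79, 0.483]
force: [-1.5, 0.1, -1.2]
opening: 0.0008
```

```bash
python3 - <<'E'
exec(open('mv.py').read())
cv2.imwrite('pics/t7.png',cv2.resize(read_camera('top')[125:235,285:355,::-1],None,fx=5,fy=5))
cv2.imwrite('pics/s7.png',cv2.resize(read_camera('scene')[130:260,230:390,::-1],None,fx=4,fy=4))
for tx,l in [(-.03,33),(-.02,35),(-.01,38),(0,41),(.01,45)]:
    print(tx,rel(tx,0,.018,l)[:2])
E
```

```text
t 11.4 tcp [0.5656 0.0711 0.0332] locker tcp [-0.0488  0.0001  0.0332] tip [-0.0403  0.0001  0.0185] lean 30.2 zdir yaw -7.1 xtool [0.125 0.992 0.001]
q [ 0.108 -0.13   2.245 -0.233  0.524 -1.165] F [-1.5  0.1 -1.2] open 0.0008
-0.03 ([0.95, -0.13, -0.1], [-0.4, -2.8, 0.1])
-0.02 ([1.89, -0.24, -0.13], [-0.7, -4.8, 0.1])
-0.01 ([2.81, -0.36, -0.18], [-1.0, -7.8, 0.1])
0 ([3.74, -0.47, -0.24], [-1.4, -10.7, 0.1])
0.01 ([4.64, -0.58, -0.32], [-1.9, -14.7, 0.1])
```

View pics/s7.png

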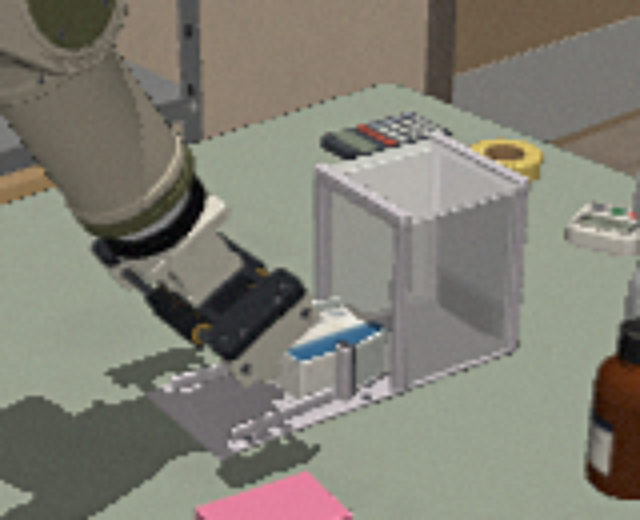

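View pics/t7.png

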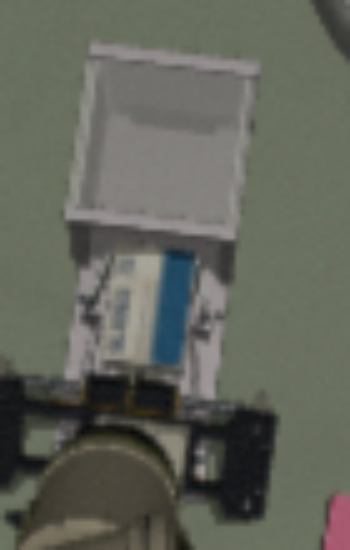

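The box is halfway through the gate and straight, the leaves are swung open, and the push force is about 1.5 N. Continuing.

carry_out --steps '[{"xyz":[0.5,-0.07,-0.05],"rot":[-0.2,-1.4,0]},{"xyz":[0.95,-0.13,-0.1],"rot":[-0.4,-2.8,0]},{"xyz":[1.4,-0.18,-0.12],"rot":[-0.5,-3.8,0]},{"xyz":[1.9,-0.24,-0.13],"rot":[-0.7,-4.8,0]},{"xyz":[2.35,-0.3,-0.15],"rot":[-0.9,-6.3,0]},{"xyz":[2.8,-0.36,-0.18],"rot":[-1.0,-7.8,0]},{"xyz":[3.3,-0.42,-0.2],"rot":[-1.2,-9.3,0]},{"xyz":[3.75,-0.47,-0.24],"rot":[-1.4,-10.7,0]},{"xyz":[4.2,-0.53,-0.28],"rot":[-1.6,-12.7,0]},{"xyz":[4.65,-0.58,-0.32],"rot":[-1.9,-14.7,0]}]'

```text
t: 12.5
tool_pos: [0.6113, 0.0653, 0.0298]
orientation: [1.854, 1.635, 0.674]
force: [-0.8, -1.2, -1.5]
opening: 0.0004
```

```bash
python3 - <<'E'
exec(open('mv.py').read())
cv2.imwrite('pics/s8.png',cv2.resize(read_camera('scene')[130:260,230:390,::-1],None,fx=4,fy=4))
cv2.imwrite('pics/t8.png',cv2.resize(read_camera('top')[125:235,285:355,::-1],None,fx=5,fy=5))
for tx,l in [(.02,45),(.03,45),(.04,45),(.05,45)]:
    print(tx,rel(tx,0,.018,l)[:2])
E
```

```text
t 12.5 tcp [0.6113 0.0653 0.0298] locker tcp [-0.0027  0.      0.0298] tip [ 0.0092 -0.      0.0177] lean 44.8 zdir yaw -7.2 xtool [0.125 0.992 0.   ]
q [ 0.126 -0.047  2.312 -1.015  0.207 -0.386] F [-0.8 -1.2 -1.5] open 0.0004
0.02 ([1.06, -0.13, 0.02], [-0.0, -0.2, 0.1])
0.03 ([2.06, -0.26, 0.02], [-0.0, -0.2, 0.1])
0.04 ([3.05, -0.38, 0.02], [-0.0, -0.2, 0.1])
0.05 ([4.04, -0.5, 0.02], [-0.0, -0.2, 0.1])
```

View pics/s8.png

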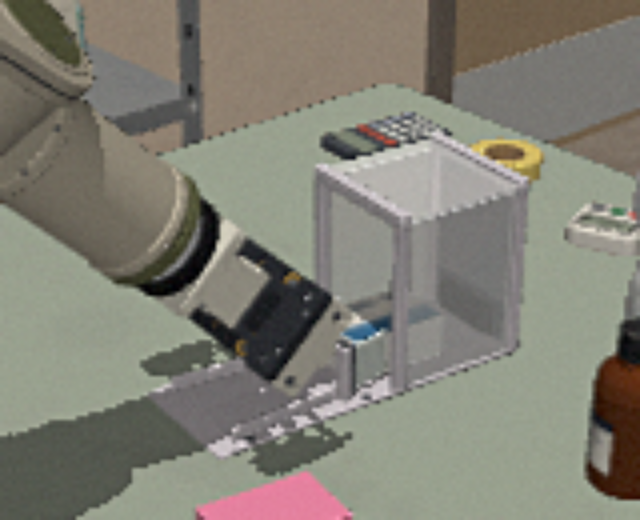

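View pics/t8.png

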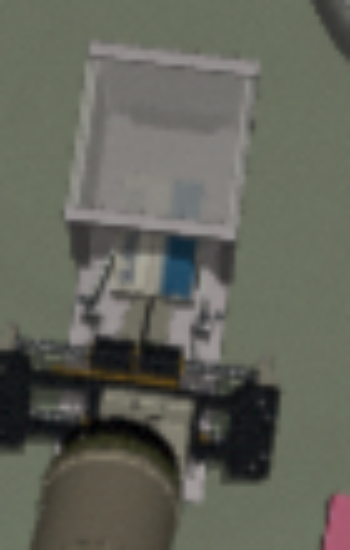

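Joint 4 is nearing its limit (-1.34), and there is roof clearance to spare. I'll ease the lean to 38° while continuing.

```bash
python3 - <<'E'
exec(open('mv.py').read())
for tx,l in [(.014,43),(.019,41),(.024,39),(.029,38),(.034,38)]:
    print(tx,rel(tx,0,.018,l)[:2])
E
```

```text
t 12.6 tcp [0.6106 0.0651 0.029 ] locker tcp [-0.0034 -0.0003  0.029 ] tip [ 0.0086 -0.0003  0.0169] lean 44.7 zdir yaw -7.2 xtool [ 0.124  0.992 -0.002]
q [ 0.126 -0.047  2.313 -1.015  0.208 -0.387] F [0.1 0.  0.1] open 0.0004
0.014 ([0.58, -0.04, 0.15], [0.3, 1.7, 0.1])
0.019 ([1.12, -0.11, 0.19], [0.6, 3.7, 0.1])
0.024 ([1.66, -0.18, 0.22], [0.8, 5.7, 0.1])
0.029 ([2.18, -0.24, 0.24], [0.9, 6.7, 0.1])
0.034 ([2.68, -0.3, 0.24], [0.9, 6.7, 0.1])
```

carry_out --steps '[{"xyz":[0.3,-0.03,0.1],"rot":[0.1,1,0]},{"xyz":[0.6,-0.05,0.15],"rot":[0.3,2,0]},{"xyz":[0.9,-0.1,0.15],"rot":[0.5,3,0]},{"xyz":[1.2,-0.13,0.18],"rot":[0.6,4,0]},{"xyz":[1.5,-0.16,0.2],"rot":[0.7,5.2,0]},{"xyz":[1.8,-0.2,0.2],"rot":[0.8,6,0]},{"xyz":[2.2,-0.24,0.22],"rot":[0.9,6.7,0.1]},{"xyz":[2.5,-0.28,0.22],"rot":[0.9,6.7,0.1]},{"xyz":[2.5,-0.28,0.22],"rot":[0.9,6.7,0.1]}]'

```text
t: 13.5
tool_pos: [0.6365, 0.0627, 0.0324]
orientation: [1.936, 1.71, 0.59]
force: [-0.1, -0.7, 0.2]
opening: 0.0004
```

```bash
python3 - <<'E'
exec(open('mv.py').read())
cv2.imwrite('pics/s9.png',cv2.resize(read_camera('scene')[130:260,230:390,::-1],None,fx=4,fy=4))
for tx,l in [(.04,38),(.045,38),(.05,38)]:
    print(tx,rel(tx,0,.018,l)[:2])
E
```

```text
t 13.5 tcp [0.6365 0.0627 0.0324] locker tcp [0.0226 0.0004 0.0324] tip [0.0331 0.0005 0.019 ] lean 38.0 zdir yaw -7.0 xtool [0.123 0.992 0.002]
q [ 0.091  0.019  2.169 -0.417  0.327 -1.003] F [-0.1 -0.7  0.2] open 0.0004
0.04 ([0.68, -0.13, -0.1], [-0.1, 0.0, 0.0])
0.045 ([1.18, -0.19, -0.1], [-0.1, 0.0, 0.0])
0.05 ([1.67, -0.25, -0.1], [-0.1, 0.0, 0.0])
```

View pics/s9.png

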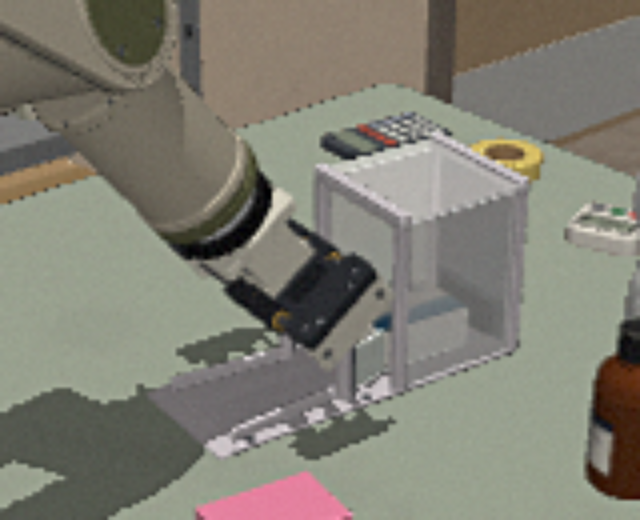

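```bash
python3 - <<'E'
exec(open('mv.py').read())
for tx,l in [(.036,40),(.040,42),(.045,42),(.05,42),(.055,42)]:
    print(tx,rel(tx,0,.018,l)[:2])
E
```

```text
t 13.55 tcp [0.6362 0.0626 0.0322] locker tcp [0.0223 0.0004 0.0322] tip [0.0328 0.0004 0.0188] lean 38.0 zdir yaw -7.0 xtool [0.123 0.992 0.001]
q [ 0.091  0.019  2.17  -0.418  0.327 -1.002] F [ 0.1 -0.  -1.1] open 0.0001
0.036 ([0.27, -0.07, -0.12], [-0.3, -2.0, 0.0])
0.04 ([0.62, -0.11, -0.16], [-0.6, -4.0, 0.0])
0.045 ([1.11, -0.17, -0.16], [-0.6, -4.0, 0.0])
0.05 ([1.61, -0.24, -0.16], [-0.6, -4.0, 0.0])
0.055 ([2.11, -0.3, -0.16], [-0.6, -4.0, 0.0])
```

carry_out --steps '[{"xyz":[0.2,-0.05,-0.07],"rot":[-0.2,-1.3,0]},{"xyz":[0.4,-0.08,-0.12],"rot":[-0.4,-2.7,0]},{"xyz":[0.6,-0.11,-0.15],"rot":[-0.6,-4,0]},{"xyz":[0.75,-0.13,-0.15],"rot":[-0.6,-4,0]},{"xyz":[0.9,-0.15,-0.15],"rot":[-0.6,-4,0]},{"xyz":[1.0,-0.17,-0.15],"rot":[-0.6,-4,0]},{"xyz":[1.1,-0.18,-0.15],"rot":[-0.6,-4,0]},{"xyz":[1.2,-0.19,-0.15],"rot":[-0.6,-4,0]}]'

```text
t: 14.35
tool_pos: [0.6479, 0.0604, 0.0303]
orientation: [1.886, 1.667, 0.639]
force: [-1.5, 0.0, -1.0]
opening: 0.0005
```

```bash
python3 - <<'E'
exec(open('mv.py').read())
cv2.imwrite('pics/s10.png',cv2.resize(read_camera('scene')[130:260,230:390,::-1],None,fx=4,fy=4))
cv2.imwrite('pics/t10.png',cv2.resize(read_camera('top')[125:235,285:355,::-1],None,fx=5,fy=5))
E
```

```text
t 14.35 tcp [0.6479 0.0604 0.0303] locker tcp [ 0.0342 -0.0004  0.0303] tip [ 0.0456 -0.0004  0.0177] lean 42.0 zdir yaw -7.2 xtool [ 0.124  0.992 -0.001]
q [ 0.095  0.045  2.187 -0.67   0.238 -0.751] F [-1.5  0.  -1. ] open 0.0005
```

View pics/s10.png

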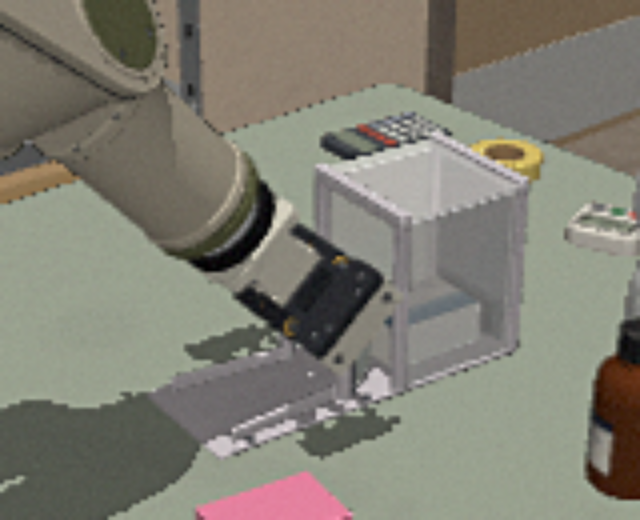

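View pics/t10.png

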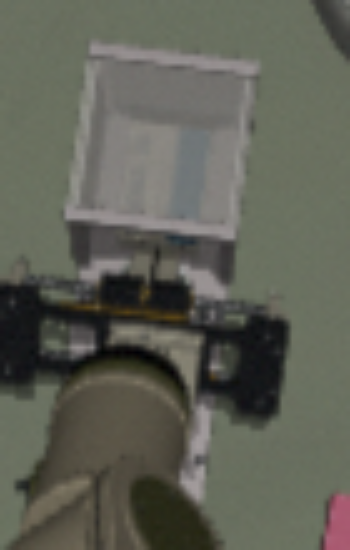

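Nearly home: contact face at about 51 mm of 56. I'll creep forward and watch the force.

carry_out --steps '[{"xyz":[0.1,-0.01,0],"rot":[0,0,0]},{"xyz":[0.2,-0.02,0],"rot":[0,0,0]},{"xyz":[0.3,-0.04,0],"rot":[0,0,0]},{"xyz":[0.3,-0.04,0],"rot":[0,0,0]}]'

```text
t: 14.85
tool_pos: [0.651, 0.06, 0.0304]
orientation: [1.886, 1.667, 0.639]
force: [-1.5, -0.3, -1.1]
opening: 0.0004
```

carry_out --steps '[{"xyz":[0.1,-0.01,0],"rot":[0,0,0]},{"xyz":[0.2,-0.02,0],"rot":[0,0,0]},{"xyz":[0.2,-0.02,0],"rot":[0,0,0]}]'

```text
t: 15.15
tool_pos: [0.6528, 0.0599, 0.0302]
orientation: [1.886, 1.667, 0.639]
force: [-3.0, 0.0, 0.6]
opening: 0.0006
```

carry_out --steps '[{"xyz":[0.05,-0.01,0],"rot":[0,0,0]},{"xyz":[0.1,-0.01,0],"rot":[0,0,0]},{"xyz":[0.1,-0.01,0],"rot":[0,0,0]}]'

```text
t: 15.45
tool_pos: [0.6532, 0.0598, 0.0299]
orientation: [1.887, 1.667, 0.638]
force: [-11.1, 1.9, 7.2]
opening: 0.0006
```

```bash
python3 st.py
```

```text
t 15.45 tcp [0.6532 0.0598 0.0299] locker tcp [ 0.0396 -0.0003  0.0299] tip [ 0.0509 -0.0003  0.0173] lean 42.0 zdir yaw -7.2 xtool [ 0.124  0.992 -0.002]
q [ 0.093  0.059  2.173 -0.663  0.238 -0.76 ] F [-11.1   1.9   7.2] open 0.0006
```

The stop is reached: 11 N and no further advance. Withdrawing back and up along the finger axis, gently at first.

carry_out --steps '[{"xyz":[-0.3,0.04,0],"rot":[0,0,0]},{"xyz":[-0.8,0.1,0.2],"rot":[0,0,0]},{"xyz":[-1.5,0.2,1.0],"rot":[0,0,0]},{"xyz":[-2.2,0.28,1.8],"rot":[0,0,0]},{"xyz":[-3,0.37,2.6],"rot":[0,0,0]},{"xyz":[-4,0.5,3.6],"rot":[0,0,0]},{"xyz":[-5,0.62,4.6],"rot":[0,0,0]},{"xyz":[-6,0.75,5.6],"rot":[0,0,0]},{"xyz":[-7,0.87,6.6],"rot":[0,0,0]},{"xyz":[-8,1,7.6],"rot":[0,0,0]}]'

```text
t: 16.45
tool_pos: [0.5734, 0.0699, 0.1071]
orientation: [1.886, 1.666, 0.64]
force: [0.2, 0.2, 0.5]
opening: 0.0007
```

```bash
python3 - <<'E'
exec(open('mv.py').read())
cv2.imwrite('pics/s11.png',cv2.resize(read_camera('scene')[130:260,230:390,::-1],None,fx=4,fy=4))
E
```

```text
t 16.45 tcp [0.5734 0.0699 0.1071] locker tcp [-4.090e-02 -1.000e-04  1.071e-01] tip [-0.0295 -0.0001  0.0945] lean 42.1 zdir yaw -7.1 xtool [ 0.123  0.992 -0.001]
q [ 0.143 -0.365  2.369 -0.415  0.456 -0.994] F [0.2 0.2 0.5] open 0.0007
```

View pics/s11.png

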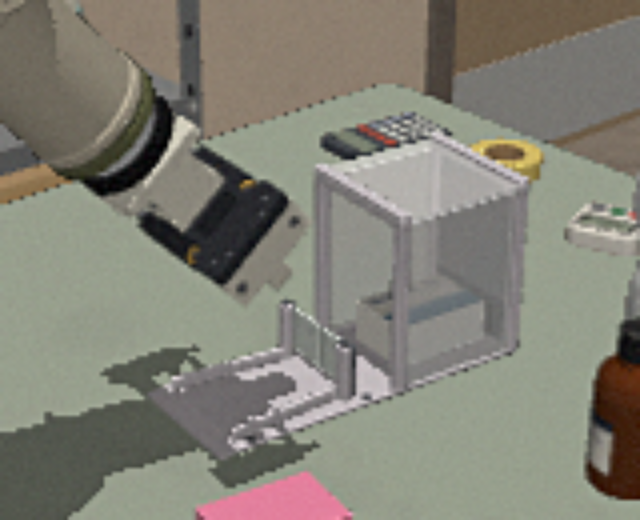

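The leaves look shut (scene crop (317,345)) and the box is in the chamber. I'll move the hand up and back for a clear last check.

carry_out --steps '[{"xyz":[0,0,4],"rot":[1,8,0]},{"xyz":[-2,0,8],"rot":[2,16,0]},{"xyz":[-4,0,12],"rot":[3,24,0]},{"xyz":[-6,0,14],"rot":[4,32,0]},{"xyz":[-8,1,14],"rot":[5,40,0]},{"xyz":[-9,1,14],"rot":[5,41,0]},{"xyz":[-9,1,14],"rot":[5,41,0]}]'

```text
t: 17.2
tool_pos: [0.4846, 0.0795, 0.2463]
orientation: [2.346, 2.074, 0.009]
force: [-0.0, -0.3, -0.1]
opening: 0.0003
```

```bash
python3 - <<'E'
exec(open('mv.py').read())
c=calibration('top'); sc=calibration('scene')
t=read_camera('top')[:,:,::-1].copy(); s_=read_camera('scene')[:,:,::-1].copy(); w=read_camera('wrist')[:,:,::-1]
# expected box-home top outline (green) 
L=lambda x,y,z:G+x*X+y*Y+np.array([0,0,z])
q=proj(sc,[L(.056,-.028,.038),L(.056,.028,.038),L(.138,.028,.038),L(.138,-.028,.038)])
print(q.round(1))
print('amber',ray(c,T,.118) if 0 else '')
def big(im,x0,y0,x1,y1,f): return cv2.resize(im[y0:y1,x0:x1],None,fx=f,fy=f,interpolation=cv2.INTER_CUBIC)
cv2.imwrite('pics/s12.png',big(s_,280,150,380,260,5)); cv2.imwrite('pics/t12.png',big(t,285,125,455,255,4.5)); cv2.imwrite('pics/w12.png',w)
E
```

```text
t 17.2 tcp [0.4846 0.0795 0.2463] locker tcp [-0.1302 -0.0015  0.2463] tip [-0.13   -0.0016  0.2293] lean 0.7 zdir yaw -20.7 xtool [ 0.123  0.992 -0.003]
q [ 0.062 -0.183  1.777 -0.005  1.537 -1.386] F [-0.  -0.3 -0.1] open 0.0003
[[329.  212.3]
 [318.1 204.9]
 [339.3 198.1]
 [350.6 205.1]]
amber
```

View pics/s12.png

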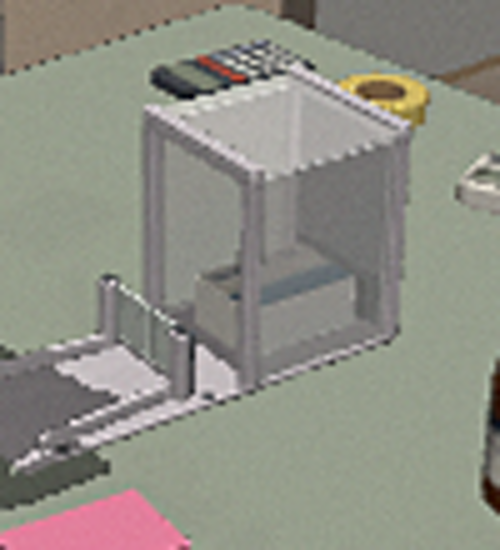

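View pics/t12.png

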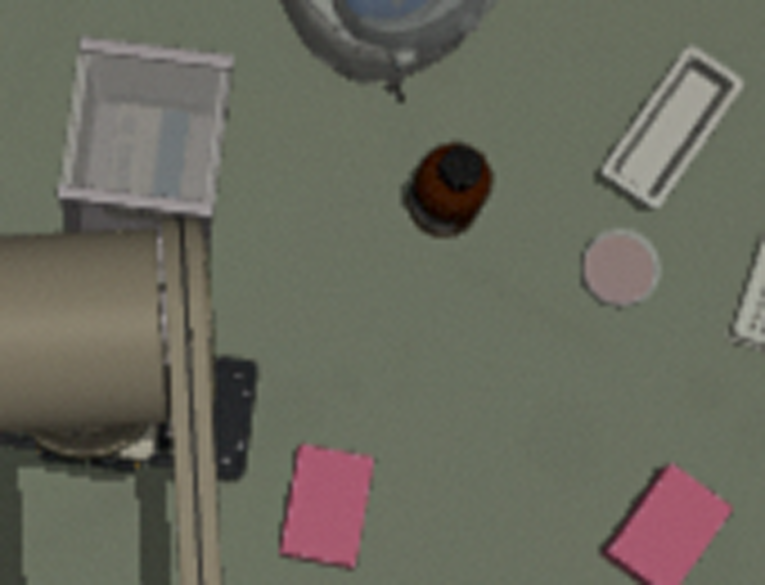

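View pics/w12.png

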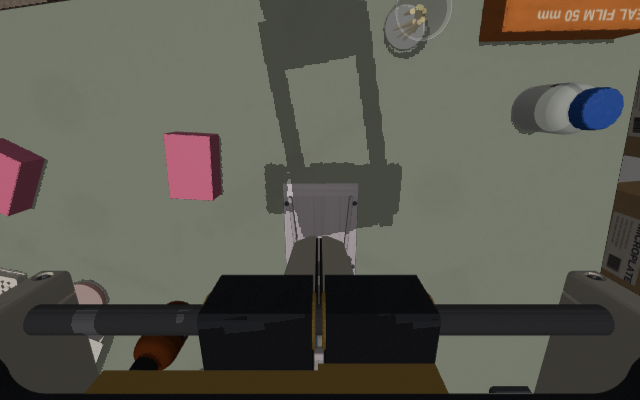

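In the scene view the box's top corners at about (320,206) and (351,204) match the predicted home corners (318,205) and (351,205). The leaves lie flush with the seam closed at crop (150,320), and the bottle and dish are at unchanged pixels in the top view. Handing in.

```bash
python3 -c "
from plant import *
print(close_job())"
```

```text
the job is handed in; nothing more can be done
None
```

I posted the slide box into the locker and handed the job in at about 17 s. `close_job` gave no verdict, so the checks below are my own.

**What I did:**
- I gripped the white, blue-labelled box, not one of the two pink look-alikes, and set it on the entry plate.
- I pushed it from behind with shut fingers through the gate. The lean grew from 15° to 45°, and the last stretch was at 42°.
- At the back stop the force rose to about 11 N and the box stopped advancing. I then drew the hand out back and up along the fingers.

**Last checks:**
- **Box position:** its top corners in the scene view were within about 3 pixels (roughly 7 mm) of where they should be at home, and the box looked flat and lengthwise.
- **Gate:** both leaves looked flush and shut in the scene view. I judged that by eye and did not measure the leaf angles, neither at the end nor when they were swung open.
- **Bottles and dish:** the amber bottle and the petri dish were at the same pixels as at the start in the top view. The blue-cap bottle was only seen standing in the wrist view; its position was not measured again.
- **Hand:** it was clear of everything, with about zero force on the tool.

**What disagreed:** a full 45° lean was out of reach at the entry because joint 3 hit its limit. On that first try, made in the air behind the box, the hand drifted about 27 mm sideways, and I corrected it before touching the box. The early top-view estimate of the locker's angle was about 1.5° and a few millimetres off the closer wrist-camera views. I used the wrist-camera values.

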